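# Take the roller out of the bench slab roller for washing

### The arm

A 6-joint arm with a two-finger parallel gripper is mounted at the origin on a cart in front of the work surface, level with it; the furniture and walls round the work are solid. World frame = base frame: x ahead of the robot, y to its left, z up, the work surface at z = 0. Lengths are in m, angles in rad, forces in N, time in s.
With the tool pointing down it reaches from about 0.275 to 0.875 m from the base axis. Payload 12.5 kg.
Tool frame: the origin (TCP) lies on the centre line of the jaws, within the pads' length; the fingertips stand robot.tips_ahead ahead of it and the grasp point (between the pads) is the TCP (robot.tips_ahead is the distance from the TCP to the fingertips, in m); z points along the fingers, y is the line along which they close (so a half turn about z gives the same grasp; the last joint's range is limited). The gripper opens to 85 mm and grips with 20 to 120 N. Pads are 22 mm wide; open, the fingers measure 114 mm over their backs; the gripper's body (76 mm by 85 mm) begins 54 mm behind the grasp point. The pads swing forward as they close: fully open they stand 13 mm farther back than shut.
Start: joints at [-1.275, 0.351, 1.652, -0, 1.139, -0.085], TCP at [0.204, -0.511, 0.25] pointing down, gripper open.
Joint ranges: [-2.75, 2.75], [-0.79, 2.1], [0.01, 2.65], [-1.57, 4.71], [0.07, 3.14], [-2.87, 2.87]. Speed limits (rad/s): [2.22, 2.22, 2.79, 3.14, 3.14, 3.14].

### API

Orientations are given as a unit quaternion [x, y, z, w].
In Python, from station import robot gives the robot as it stands. The module is installed in compiled form; this text tells all that it offers.
- The arm moves only by the tool drive_tool, never from a script. Its argument "series" is a list of rows, each a list of 4 numbers: the shift along the tool's x, y, z in units of 0.5 m (1.0 is 0.5 m), then the turn about the tool's z in units of 2 pi rad (1.0 is 2 pi rad). A call has 1 to 8 rows; each row is the pose to reach, as a shift and turn from the pose commanded when the call began, along the tool's axes at that moment, turning the shorter way round; what a row does not reach only later rows make up. A row lasts 1/10 s, in which the tool goes at most 50 mm and 8.59 degrees, less where a joint would pass 70% of its speed; a pose out of reach is approached as far as the arm can. A call with a number of a shift or a turn outside -1 to 1 is refused whole. A call with a gripper value outside its range is refused whole. "gripper" is the gripper command: -1 is fully open, 1 is shut, values between are in proportion, set as the call begins (left out, the last holds). The fingers move at their own pace and stop on an object; "squeeze" is the grip in N (left out, the last holds). Time passes only in rows, so rows that repeat a pose let the fingers close. It gives the time, the measured TCP pose, the force, the opening and the grip force at its end, in the units of the state.
- robot.read_state(): the state, without advancing time (a new reading comes with each control period).
- robot.read_camera(name): name is "side" or "top"; returns the picture (384x512x3 uint8, blue, green, red); there is no depth.
- robot.get_calibration(name): a dict with "fx", "fy", "cx", "cy" (pixels), "rvec" (rotation vector, rad) and "tvec" (3), from world to camera coordinates, as OpenCV has them. Camera axes: x right, y down, z forward; pixel columns grow to the right and rows downward; lengths in m; the calibration is good to about 2 mm. A picture is of the moment at which its call begins. get_calibration takes no time and is no camera call.
- robot.job_done(): hands the job in; it is judged then, once.
The state is a dict: "clock": time; "qpos": joint angles; "qvel": joint speeds; "effort": joint torques, N m; "ee_pos": TCP position; "ee_rot": TCP orientation; "wrist_force": force on the tool from outside, world axes, zero at the start; "moment": the same for the moment, N m; "grip_width": finger opening in m; "finger_force": force on a finger pad.
Only numpy, scipy, OpenCV 4.12 (cv2) and the standard library are available. Lean on these libraries where they do the work, as an engineer would, in place of code of your own. Each camera call takes 0.05 s, during which the arm holds its last target. There are 200 camera calls.

### The job

Take the fluted roller out of the bench slab roller for washing. Swing the red-knobbed keeper down sideways, away from you, until it snaps home lying flat, then draw the axle by its wooden crossbar straight out of its bushes, without forcing it, until it is wholly out and lies in the aluminium channel. Then lift the roller out and lay it gently on its side in the blue tub, leaving the keeper down, the axle lying in the channel, and the jars and the bowl where they were.

Things in the scene. Friction and masses are not known exactly. Their poses are not given: they have to be found in the camera images.
- stand: The bench slab roller, fixed: wooden base board 150 x 390 x 20 mm, two upright green cheeks 104 wide, tops 103 mm above the table. Origin under the base's centre at table height; y runs along the axle from the channel (-y end) to the roller (+y end), z up. Near cheek y = 41 to 65 mm, roller bay 65 to 165, far cheek 165 to 183. Axle axis at x = 0, z = 66 mm.
- channel (a point): Centre of the aluminium channel's floor, 52 mm above the table, axes as the stand's. The channel is 28 mm wide, its lips 57 mm above the table; it runs along y from the near cheek to an end stop at stand y = -190 mm, with an 18 mm gap at y = -29 where the keeper is pivoted. Beside it (x beyond 14 mm) there is free space above the base board (20 mm) and the laid-down keeper (46 mm).
- bush_mouth (a point): Centre of the mouth of the near cheek's bush, on its outer face (hole 28 mm for the 26 mm shaft), axes as the stand's. The axle is wholly out when the end of the shaft is on the -y side of this point.
- keeper (a joint): Angle of the keeper, rad: about 0 upright (its arm then stands close in front of the axle's outer end and blocks it), growing to 1.57, lying flat to the stand's +x side at its stop. Stiff hinge (0.04 N m): it stays where it is left. A spring-ball detent is pushed past at about 1.05 to 1.35 rad (some 3 N at the knob); after that it snaps on to the stop.
- keeper_hinge (a point): Centre of the keeper's pivot, 36 mm above the table; the pivot's axis is parallel to the stand's y.
- keeper_knob (a point): Centre of the red ball knob (20 mm) at the free end of the keeper's steel arm, 84 mm from the pivot; arm 16 mm wide (stand's x when upright), 8 mm thick (stand's y).
- axle: The loose axle, 0.35 kg: steel shaft 26 mm across, with a level wooden crossbar 14 mm thick and 130 mm long through it. Origin where the crossbar crosses the shaft's axis; y along the shaft to its far end, x along the crossbar. At first 40 mm of clear space lies between crossbar and near cheek. It is drawn to the stand's -y, 145 to 170 mm (end stop); the channel carries it as it comes.
- axle_end (a point): Centre of the shaft's far end face, 190 mm to +y from the axle's origin.
- roller: The loose fluted wooden roller: 60 mm across, 92 mm long, bore 33 mm, about 0.3 kg. Origin at its centre, y along its axis (it may be turned any way about that axis). It rests on the bed (36 mm above the table) between rubber chocks (tops 41 mm up) in the bay between the cheeks, centre 66 mm up, the axle through it; open on both x sides.
- tub: The blue plastic tub, fixed: 168 x 188 mm outside (rim 180 x 200), inside 160 (its x) x 180 mm (its y), rim 52 mm above the table, floor 4 mm thick. Origin under its centre at table height. It stands to the left or the right of the stand.
- slip_bowl: Bystander: peach bowl 157 mm wide, 78 high, in the place beside the stand that the tub does not take. Origin under its centre.
- jar_blue: Bystander: jar 48 x 68 mm with blue cap, behind the stand. Origin under its centre.
- jar_red: Bystander: jar 48 x 68 mm with red cap, behind the stand. Origin under its centre.
- jar_yellow: Bystander: jar 48 x 68 mm with yellow cap, behind the stand. Origin under its centre.

How it is judged:
On the way, in this order (a step that is already met when the one before it is completed fails the run):
1. the keeper is swung down to its end detent (value of joint keeper above 1.5 rad), for 0.2 s.
2. the axle is drawn wholly out of its bushes, with the keeper down (y of axle_end in the frame of bush_mouth below 0 m and value of joint keeper above 1.5 rad), for 0.2 s.
At the end, for the whole second after the job is handed in: Keeper at 1.5 rad or more; shaft end outside the bush mouth; axle lying in the channel (both ends within 12 mm of its centre line, 10 mm in height); roller lying on its side (within 10 deg) on the floor of the tub, its centre under 45 mm high; roller and axle at rest (all of step 2 and x of axle in the frame of stand between -0.012 and 0.012 m and x of axle_end in the frame of stand between -0.012 and 0.012 m and z of axle in the frame of stand between 0.055 and 0.075 m and z of axle_end in the frame of stand between 0.055 and 0.075 m and x of roller in the frame of tub between -0.062 and 0.062 m and y of roller in the frame of tub between -0.072 and 0.072 m and z of roller in the frame of tub below 0.045 m and angle between roller's own y axis and vertical above 1.4 rad and linear speed of roller below 0.1 m/s and linear speed of axle below 0.02 m/s); the robot touches nothing.
It fails at once if the axle is forced against the machine (over 40 N) (contact force between axle and stand above 40 N).
It fails at once if the roller is dropped or pressed hard into the tub (over 50 N) (contact force between roller and tub above 50 N).
It fails at once if a bystander is moved more than 30 mm (distance of any of slip_bowl, jar_blue, jar_red, jar_yellow from where it was at the start of the episode above 0.03 m).
It also fails if it takes over 69 s, if anything falls off the work surface, if the arm or the gripper's body presses on something with over 40 N, if the wrist force passes 120 N, or if a joint passes its speed limit or range.

## Working session

There is one attempt and no reset: what is moved stays moved. The work goes in short steps, Python scripts to look and compute and a tool call to move; the robot and the scene stay as the last step left them, time stands still between calls to the robot, and variables do not carry over. Pictures are saved under pics/ and viewed, at most 13 in all, crops included, and the job is handed in when it is done.

Besides the shell and the picture viewer there is one more tool, called after "Request:" by a JSON object that holds its "method" and its "body", one argument or row to a line. drive_tool: Moves the arm, as the interface text tells. Shifts and turns lie within -1 to 1; 1 stands for 0.5 m of shift or 2 pi rad of turn. Its arguments: {"type":"object","properties":{"series":{"type":"array"},"gripper":{"type":"number"},"squeeze":{"type":"number"}},"required":["series"]}

```bash
mkdir -p pics
python3 - <<'E'
from station import robot
import cv2
for n in("side","top"):
    cv2.imwrite(f"pics/{n}0.png",robot.read_camera(n)); c=robot.get_calibration(n); print(n,c)
    R=cv2.Rodrigues(c["rvec"] if hasattr(c["rvec"],'shape') else __import__('numpy').array(c["rvec"]))[0]; print(-R.T@__import__('numpy').array(c["tvec"]).ravel())
s=robot.read_state(); print(s, robot.tips_ahead)
E
```

```text
side {'fx': 426.53987645909825, 'fy': 426.53987645909825, 'cx': 255.20547093329893, 'cy': 184.49506254561243, 'rvec': array([ 0.07784096, -2.77440071,  1.38425232]), 'tvec': array([0.57846598, 0.08999675, 1.27896339])}
[0.50524596 1.00178379 0.84830738]
top {'fx': 480.5742699025837, 'fy': 480.5742699025837, 'cx': 258.0214711425457, 'cy': 201.26794134787355, 'rvec': array([ 2.15899718, -2.21424129,  0.04790364]), 'tvec': array([7.58881952e-04, 5.98421288e-01, 1.77011772e+00])}
[ 0.49745181 -0.03538725  1.80075395]
{'clock': 0.1, 'qpos': array([-1.27459121e+00,  3.51173395e-01,  1.65234709e+00, -1.86642213e-06,
        1.13910607e+00, -8.45872567e-02]), 'qvel': array([ 7.69826777e-05, -1.90304354e-03, -9.88879973e-04,  1.22442947e-03,
       -4.51880777e-04, -1.10402094e-03]), 'effort': array([-3.00051561e-04, -5.06835544e+01, -2.91878361e+01, -1.16312112e-04,
        2.66034469e-03,  4.66788072e-05]), 'ee_pos': array([ 0.20436057, -0.51032899,  0.2498221 ]), 'ee_rot': array([ 9.81929130e-01,  1.89248294e-01, -5.54389094e-05, -5.13972561e-04]), 'wrist_force': array([0.15994465, 0.1156022 , 0.01492595]), 'moment': array([-0.01408511, -0.00941779,  0.01280863]), 'finger_force': 0.0, 'grip_width': 0.08557863481836252} 0.019
```

View pics/top0.png

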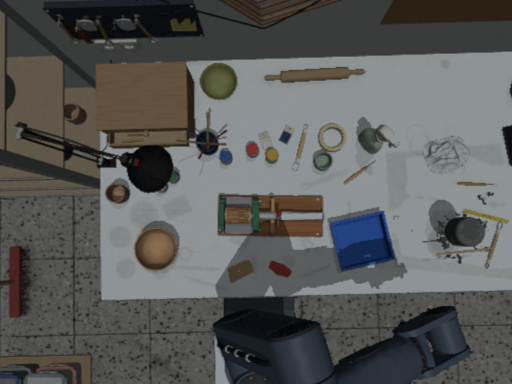

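View pics/side0.png

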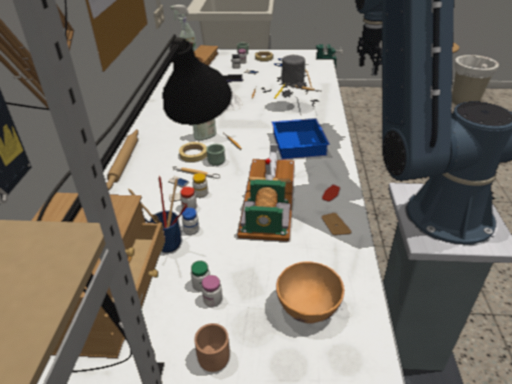

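The top view shows the stand at about u 218-323, v 193-237, with the roller end to the left (world +y). The tub is centred near (362,240) and the bowl near (156,249). The knob is near (280,215). In the side view the stand is near (268,200) and the tub near (300,138). I'll enlarge both views next.

```bash
python3 - <<'E'
import cv2
a=cv2.imread("pics/top0.png")[180:285,205:405]; cv2.imwrite("pics/topz.png",cv2.resize(a,None,fx=4,fy=4,interpolation=cv2.INTER_CUBIC))
a=cv2.imread("pics/side0.png")[110:245,220:340]; cv2.imwrite("pics/sidez.png",cv2.resize(a,None,fx=4.4,fy=4.4,interpolation=cv2.INTER_CUBIC))
E
cat > h.py <<'E'
import cv2,numpy as np
from station import robot
def cam(n):
    c=robot.get_calibration(n);R=cv2.Rodrigues(np.array(c["rvec"]))[0];t=np.array(c["tvec"]).ravel()
    K=np.array([[c["fx"],0,c["cx"]],[0,c["fy"],c["cy"]],[0,0,1]]);return K,R,t
def ray(n,uv):
    K,R,t=cam(n);d=R.T@np.linalg.inv(K)@np.array([uv[0],uv[1],1.]);return -R.T@t,d/np.linalg.norm(d)
def onz(n,uv,z):
    o,d=ray(n,uv);return o+d*(z-o[2])/d[2]
def tri(a,b):
    o1,d1=ray("top",a);o2,d2=ray("side",b)
    s=np.linalg.lstsq(np.c_[d1,-d2],o2-o1,rcond=None)[0];p,q=o1+s[0]*d1,o2+s[1]*d2
    return (p+q)/2,np.linalg.norm(p-q)
def proj(n,P):
    K,R,t=cam(n);p=K@(R@np.array(P)+t);return p[:2]/p[2]
def mask(img,lo,hi):
    return cv2.inRange(cv2.cvtColor(img,cv2.COLOR_BGR2HSV),np.array(lo),np.array(hi))
def tocalls(dw):  # world shift -> tool units at the present pose
    from scipy.spatial.transform import Rotation as Ro
    return Ro.from_quat(robot.read_state()["ee_rot"]).inv().apply(dw)/.5
E
```

```text
(no output)
```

View pics/topz.png

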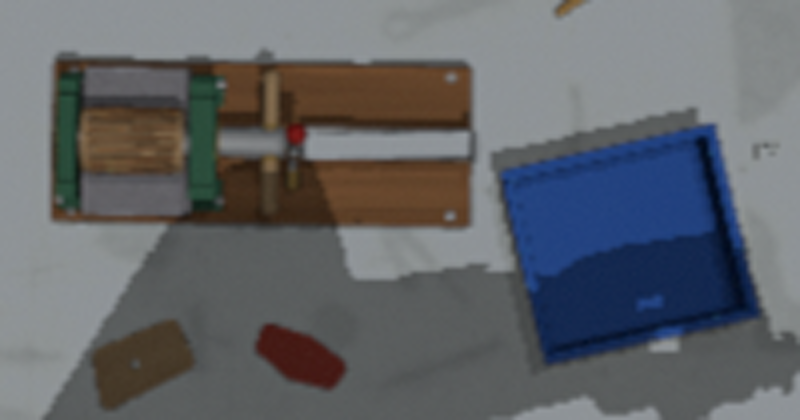

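View pics/sidez.png

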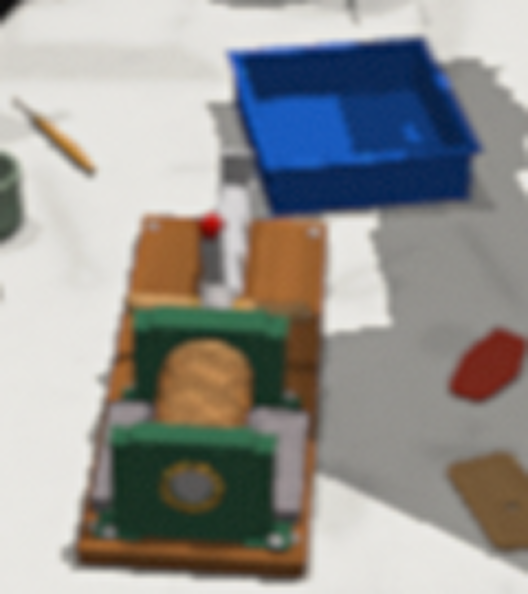

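The top crop shows base-board corners at about (55,58), (470,65), (470,227) and (52,222). The knob is at (296,133) and the crossbar runs x≈271, y 68–212. The tub rim corners are about (503,170), (715,126), (758,315) and (546,362). The side crop shows the knob at (210,226).

Run:
```python
from h import *
np.set_printoptions(precision=4,suppress=True)
T=cv2.imread("pics/top0.png");S=cv2.imread("pics/side0.png")
z=lambda p:((p[0]+.5)/4+204.5,(p[1]+.5)/4+179.5)
zs=lambda p:((p[0]+.5)/4.4+219.5,(p[1]+.5)/4.4+109.5)
C=np.array([onz("top",z(p),.02) for p in[(55,58),(470,65),(470,227),(52,222)]]);print("base",C)
c=C.mean(0);yv=(C[0]+C[3]-C[1]-C[2]);print("centre",c,"len",np.linalg.norm(yv)/2,"yaw(+y dir)",np.degrees(np.arctan2(-yv[0],yv[1])))
def red(I,n,x0,x1,y0,y1):
    m=mask(I,(0,170,110),(8,255,255))|mask(I,(172,170,110),(180,255,255));k=np.zeros_like(m);k[y0:y1,x0:x1]=m[y0:y1,x0:x1]
    M=cv2.moments(k,True);print(n,"red px",M["m00"]);return M["m10"]/M["m00"],M["m01"]/M["m00"]
kt=red(T,"top",270,290,205,222);ks=red(S,"side",260,275,150,170);print(kt,ks,"knob",tri(kt,ks))
m=mask(T,(105,120,40),(130,255,255));cs=max(cv2.findContours(m,0,2)[0],key=cv2.contourArea)
r=cv2.minAreaRect(cs);b=cv2.boxPoints(r);B=np.array([onz("top",q,.052) for q in b]);print("tub",B,B.mean(0),[np.linalg.norm(B[i]-B[i-1]) for i in range(4)])
# heights by two views
for n,a,b in[("cheek far +x top",(62,72),(113,430)),("xbar +x end",(271,72),(133,296)),("cheekfar -x",(68,208),(273,436)),("tub c1",(503,170),(230,52)),("tub c0",(715,126),(425,40)),("tub c2",(758,315),(478,150)),("roller top-left mid",(131,108),(205,342))]:
    print(n,tri(z(a),zs(b)))
print("xbar ends z=.07",onz("top",z((271,68)),.07),onz("top",z((271,212)),.07))
print("roller ends z=.066",onz("top",z((81,140)),.066),onz("top",z((184,139)),.066))
```

```text
base [[ 0.6284  0.1323  0.02  ]
 [ 0.612  -0.2525  0.02  ]
 [ 0.4623 -0.2477  0.02  ]
 [ 0.4764  0.1382  0.02  ]]
centre [ 0.5448 -0.0574  0.02  ] len 0.3856505948529391 yaw(+y dir) -2.2727011420905026
top red px 3.0
side red px 13.0
(278.6666666666667, 213.33333333333334) (266.9230769230769, 160.84615384615384) knob (array([ 0.5479, -0.0867,  0.1197]), np.float64(0.0008439302082924852))
tub [[ 0.5127 -0.2721  0.052 ]
 [ 0.5528 -0.468   0.052 ]
 [ 0.3768 -0.5013  0.052 ]
 [ 0.337  -0.3066  0.052 ]] [ 0.4448 -0.387   0.052 ] [np.float64(0.17905010767633786), np.float64(0.19990259334681457), np.float64(0.17905835645740314), np.float64(0.19872008018618806)]
cheek far +x top (array([0.6037, 0.1182, 0.1038]), np.float64(0.011901350955997604))
xbar +x end (array([ 0.6033, -0.0672,  0.0715]), np.float64(0.007351804863920978))
cheekfar -x (array([0.4943, 0.1159, 0.1008]), np.float64(0.009855605828287813))
tub c1 (array([ 0.5254, -0.26  ,  0.1619]), np.float64(0.025450825423909768))
tub c0 (array([ 0.4621, -0.4488,  0.0848]), np.float64(0.17271680291962344))
tub c2 (array([ 0.339 , -0.5347, -0.0866]), np.float64(0.058032598023174835))
roller top-left mid (array([0.5594, 0.0567, 0.1276]), np.float64(0.03146787573951895))
xbar ends z=.07 [ 0.6107 -0.0672  0.07  ] [ 0.4811 -0.0637  0.07  ]
roller ends z=.066 [0.5502 0.106  0.066 ] [0.5488 0.0129 0.066 ]
```

```bash
cat >> h.py <<'E'
O=np.array([.5450,-.0575]);YAW=np.radians(-2.3)
def S2W(p):
    c,s=np.cos(YAW),np.sin(YAW);return np.array([O[0]+c*p[0]-s*p[1],O[1]+s*p[0]+c*p[1],p[2]])
def rows(targets,yaw=np.radians(87.7),ref=None):  # stand-frame TCP targets -> rows
    from scipy.spatial.transform import Rotation as Ro
    st=robot.read_state();R=Ro.from_quat(st["ee_rot"]);x=R.apply([1,0,0]);y0=np.arctan2(x[1],x[0])
    tr=-(yaw-y0);tr=(tr+np.pi/2)%np.pi-np.pi/2
    for t in targets:
        d=R.inv().apply(S2W(np.array(t))-st["ee_pos"])/.5;print(np.round(np.r_[d,tr/2/np.pi],4).tolist())
def where():
    st=robot.read_state();c,s=np.cos(YAW),np.sin(YAW);d=st["ee_pos"]-np.r_[O,0]
    print("stand-frame TCP",np.round([c*d[0]+s*d[1],-s*d[0]+c*d[1],d[2]],4),"t",st["clock"],"F",np.round(st["wrist_force"],1))
E
python3 -c "
from h import *
where();rows([(-.07,-.034,.25),(-.07,-.034,.127)])"
```

```text
stand-frame TCP [-0.3222 -0.4661  0.2498] t 0.1 F [0.2 0.1 0. ]
[0.8135, -0.5827, 0.0003, -0.183]
[0.8135, -0.5825, 0.2463, -0.183]
```

Request:
{"method": "drive_tool", "body": {
  "series": [
    [0.8135, -0.5825, 0, -0.183],
    [0.8135, -0.5825, 0, -0.183],
    [0.8135, -0.5825, 0, -0.183],
    [0.8135, -0.5825, 0, -0.183],
    [0.8135, -0.5825, 0, -0.183],
    [0.8135, -0.5825, 0, -0.183],
    [0.8135, -0.5825, 0, -0.183],
    [0.8135, -0.5825, 0, -0.183]
  ],
  "gripper": 1
}}

```text
clock: 0.9
ee_pos: [0.4204, -0.1716, 0.2503]
ee_rot: [0.719, 0.695, 0.0, 0.0]
wrist_force: [1.4, -0.8, 0.3]
grip_width: -0.0004
finger_force: 0.0
```

```bash
python3 -c "
from h import *
where();rows([(-.07,-.034,.25),(-.07,-.034,.127)])"
```

```text
stand-frame TCP [-0.1199 -0.119   0.2503] t 0.9 F [ 1.4 -0.8  0.3]
[0.1694, 0.1008, 0.0006, 0.0009]
[0.1694, 0.1008, 0.2466, 0.0009]
```

Request:
{"method": "drive_tool", "body": {
  "series": [
    [0.16, 0.09, 0.0, 0.001],
    [0.17, 0.1, 0.0, 0.001],
    [0.17, 0.1, 0.05, 0.001],
    [0.17, 0.1, 0.15, 0.001],
    [0.17, 0.1, 0.246, 0.001],
    [0.17, 0.1, 0.246, 0.001],
    [0.17, 0.1, 0.246, 0.001],
    [0.17, 0.1, 0.246, 0.001]
  ]
}}

```text
clock: 1.7
ee_pos: [0.4744, -0.0911, 0.1296]
ee_rot: [0.723, 0.69, 0.001, 0.002]
wrist_force: [-0.0, 0.2, -0.1]
grip_width: 0.0
finger_force: 0.0
```

Run:
```python
from h import *
where()
T=[]
for th in (0,.2,.4,.6,.8,1.0,1.2,1.3,1.4,1.5):
    s,c=np.sin(th),np.cos(th);T.append((.084*s-.010*c-.015*c, -.034, .036+.084*c+.010*s-.010*c+.019))
rows(T)
for n in("top","side"): cv2.imwrite(f"pics/{n}1.png",robot.read_camera(n))
I=cv2.imread("pics/side1.png")[110:245,220:340];J=cv2.imread("pics/top1.png")[180:245,205:335]
I=cv2.resize(I,None,fx=4,fy=4,interpolation=2);J=cv2.resize(J,None,fx=2.4,fy=2.4,interpolation=2)
W=np.zeros((540,800,3),np.uint8);W[:I.shape[0],:I.shape[1]]=I;W[:J.shape[0],485:485+J.shape[1]]=J;cv2.imwrite("pics/m1.png",W)
```

```text
stand-frame TCP [-0.0691 -0.0364  0.1296] t 1.7 F [-0.   0.2 -0.1]
[0.0053, 0.0883, 0.0016, -0.001]
[0.0055, 0.1226, 0.0007, -0.001]
[0.0057, 0.1576, 0.0057, -0.001]
[0.006, 0.1918, 0.0165, -0.001]
[0.0062, 0.2238, 0.0326, -0.001]
[0.0064, 0.2524, 0.0533, -0.001]
[0.0066, 0.2765, 0.0779, -0.001]
[0.0066, 0.2865, 0.0914, -0.001]
[0.0067, 0.295, 0.1054, -0.001]
[0.0068, 0.3019, 0.1199, -0.001]
```

View pics/m1.png

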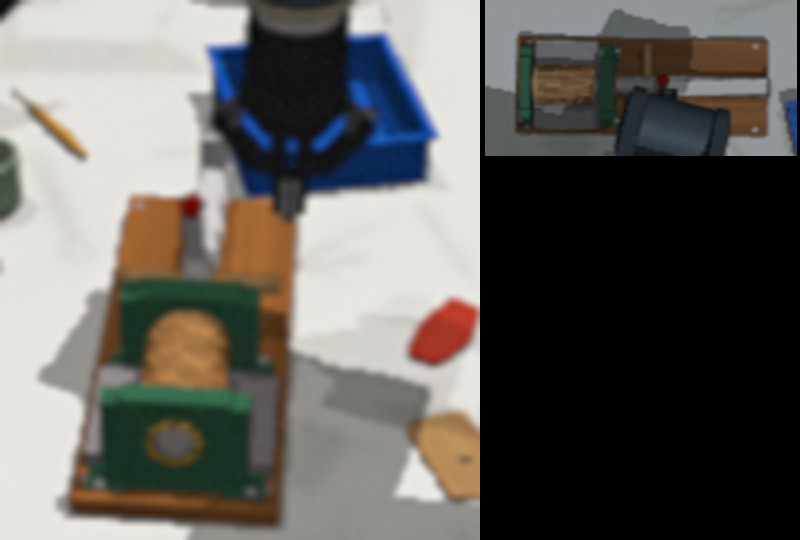

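The closed tip (290,215 in the crop) is level with the knob (190,205) on its near side, clear of the crossbar. I'll push along the arc.

Request:
{"method": "drive_tool", "body": {
  "series": [
    [0.0, 0.06, 0.002, 0],
    [0.0, 0.09, 0.002, 0],
    [0.0, 0.12, 0.001, 0],
    [0.0, 0.14, 0.003, 0],
    [0.0, 0.158, 0.006, 0],
    [0.0, 0.175, 0.01, 0],
    [0.0, 0.192, 0.0165, 0],
    [0.0, 0.208, 0.024, 0]
  ]
}}

```text
clock: 2.6
ee_pos: [0.5775, -0.0954, 0.115]
ee_rot: [0.723, 0.69, -0.0, -0.0]
wrist_force: [-1.2, 0.0, -0.0]
grip_width: 0.0002
finger_force: 0.3
```

Request:
{"method": "drive_tool", "body": {
  "series": [
    [0.0, 0.016, 0.009, 0],
    [0.0, 0.03, 0.018, 0],
    [0.0, 0.045, 0.029, 0],
    [0.0, 0.057, 0.041, 0],
    [0.0, 0.069, 0.054, 0],
    [0.0, 0.079, 0.068, 0],
    [0.0, 0.087, 0.082, 0],
    [0.0, 0.094, 0.096, 0]
  ]
}}

```text
clock: 3.4
ee_pos: [0.6245, -0.0976, 0.0667]
ee_rot: [0.723, 0.69, 0.0, 0.0]
wrist_force: [0.4, 0.2, -0.1]
grip_width: -0.0003
finger_force: 0.0
```

Run:
```python
from h import *
where()
cv2.imwrite("pics/s2.png",cv2.resize(robot.read_camera("side")[110:245,220:340],None,fx=4,fy=4,interpolation=2))
```

```text
stand-frame TCP [ 0.0811 -0.0369  0.0667] t 3.4 F [ 0.4  0.2 -0.1]
```

View pics/s2.png

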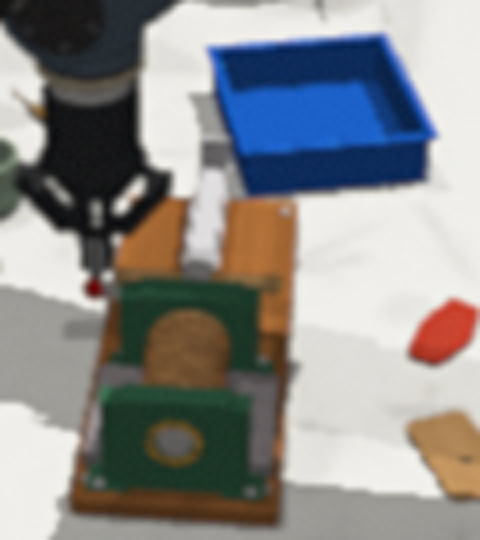

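The knob sits at (93,287), directly below the fingertips at the far side of the base, so the keeper appears down. I'll check by projection, then rise, and open on the way.

Run:
```python
from h import *
print("expect knob side",proj("side",S2W((.084,-.029,.036))),"top",proj("top",S2W((.084,-.029,.036))),"seen",(243.2,181.8))
rows([(.081,-.037,.17),(0,.02,.17),(0,.02,.068)])
```

```text
expect knob side [241.81939984 181.47040956] top [278.25822694 192.44424424] seen (243.2, 181.8)
[-0.0003, 0.0003, -0.2088, -0.001]
[0.1127, -0.1624, -0.2086, -0.001]
[0.1127, -0.1623, -0.0046, -0.001]
```

Request:
{"method": "drive_tool", "body": {
  "series": [
    [0, 0, -0.1, 0],
    [0, 0, -0.2, 0],
    [0.06, -0.09, -0.208, 0],
    [0.112, -0.162, -0.208, 0],
    [0.112, -0.162, -0.208, 0],
    [0.112, -0.162, -0.208, 0],
    [0.112, -0.162, -0.208, 0],
    [0.112, -0.162, -0.208, 0]
  ],
  "gripper": -0.55
}}

```text
clock: 4.25
ee_pos: [0.5465, -0.0385, 0.1712]
ee_rot: [0.724, 0.69, 0.0, 0.0]
wrist_force: [0.0, -0.7, 0.6]
grip_width: 0.0665
finger_force: 0.0
```

Run:
```python
from h import *
where();rows([(0,.02,.068)])
S=robot.read_camera("side");T=robot.read_camera("top")
m=lambda I:mask(I,(0,150,80),(8,255,255))|mask(I,(172,150,80),(180,255,255))
for I,c in((S,(242,181)),(T,(278,192))):
    k=m(I);w=k[c[1]-8:c[1]+9,c[0]-8:c[0]+9];ys,xs=np.nonzero(w);print(len(xs),xs.mean()+c[0]-8,ys.mean()+c[1]-8)
W=np.zeros((540,800,3),np.uint8);I=cv2.resize(S[110:245,220:340],None,fx=3.9,fy=3.9,interpolation=2);J=cv2.resize(T[180:245,205:335],None,fx=2.4,fy=2.4,interpolation=2)
W[:I.shape[0],:I.shape[1]]=I;W[:J.shape[0],485:485+J.shape[1]]=J;cv2.imwrite("pics/m3.png",W)
```

```text
stand-frame TCP [0.0008 0.019  0.1712] t 4.25 F [ 0.  -0.7  0.6]
[0.002, -0.0017, 0.2064, -0.0011]
9 243.11111111111111 181.66666666666666
9 278.0 192.0
```

View pics/m3.png

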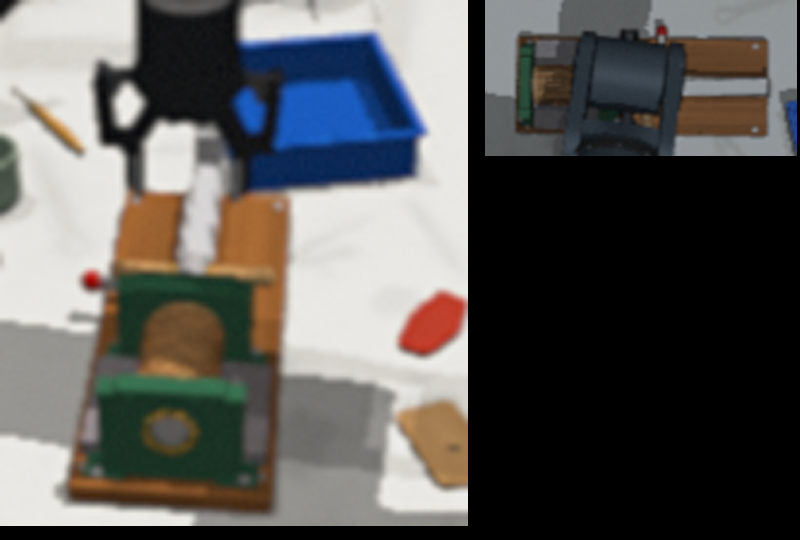

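The knob now matches the laid-down position in both views (243,182 and 278,192). The open fingers straddle the axle line, so I'll descend between crossbar and cheek, watching the force.

Request:
{"method": "drive_tool", "body": {
  "series": [
    [0.002, -0.0015, 0.06, 0],
    [0.002, -0.0015, 0.12, 0],
    [0.002, -0.0015, 0.16, 0],
    [0.002, -0.0015, 0.175, 0],
    [0.002, -0.0015, 0.19, 0],
    [0.002, -0.0015, 0.205, 0],
    [0.002, -0.0015, 0.205, 0],
    [0.002, -0.0015, 0.205, 0]
  ]
}}

```text
clock: 5.15
ee_pos: [0.5453, -0.0369, 0.0692]
ee_rot: [0.723, 0.69, 0.0, 0.0]
wrist_force: [-0.3, -0.5, 0.7]
grip_width: 0.0662
finger_force: 0.0
```

Request:
{"method": "drive_tool", "body": {
  "series": [
    [-0.01, 0, 0, 0],
    [-0.02, 0, 0, 0],
    [-0.03, 0, 0, 0],
    [-0.04, 0, 0, 0],
    [-0.05, 0, 0, 0],
    [-0.06, 0, 0, 0],
    [-0.07, 0, 0, 0],
    [-0.08, 0, 0, 0]
  ]
}}

```text
clock: 5.95
ee_pos: [0.5432, -0.0772, 0.0688]
ee_rot: [0.723, 0.69, 0.0, 0.0]
wrist_force: [-0.0, 2.0, 0.5]
grip_width: 0.0663
finger_force: 1.3
```

```bash
python3 -c "
from h import *
where()"
```

```text
stand-frame TCP [-0.001  -0.0198  0.0688] t 5.95 F [-0.   2.   0.5]
```

Request:
{"method": "drive_tool", "body": {
  "series": [
    [-0.01, 0, 0, 0],
    [-0.02, 0, 0, 0],
    [-0.03, 0, 0, 0],
    [-0.04, 0, 0, 0],
    [-0.05, 0, 0, 0],
    [-0.06, 0, 0, 0],
    [-0.07, 0, 0, 0],
    [-0.08, 0, 0, 0]
  ]
}}

```text
clock: 6.75
ee_pos: [0.5413, -0.1172, 0.0688]
ee_rot: [0.723, 0.69, -0.0, -0.0]
wrist_force: [0.3, 3.2, 2.0]
grip_width: 0.0666
finger_force: 1.5
```

Request:
{"method": "drive_tool", "body": {
  "series": [
    [-0.01, 0, 0, 0],
    [-0.02, 0, 0, 0],
    [-0.03, 0, 0, 0],
    [-0.04, 0, 0, 0],
    [-0.05, 0, 0, 0],
    [-0.06, 0, 0, 0],
    [-0.07, 0, 0, 0],
    [-0.08, 0, 0, 0]
  ]
}}

```text
clock: 7.55
ee_pos: [0.5395, -0.1571, 0.0688]
ee_rot: [0.723, 0.691, 0.0, 0.0]
wrist_force: [0.6, 3.1, 2.0]
grip_width: 0.0658
finger_force: 1.6
```

Request:
{"method": "drive_tool", "body": {
  "series": [
    [-0.01, 0, 0, 0],
    [-0.02, 0, 0, 0],
    [-0.03, 0, 0, 0],
    [-0.04, 0, 0, 0],
    [-0.05, 0, 0, 0],
    [-0.06, 0, 0, 0],
    [-0.07, 0, 0, 0],
    [-0.075, 0, 0, 0]
  ]
}}

```text
clock: 8.35
ee_pos: [0.5377, -0.1947, 0.0688]
ee_rot: [0.723, 0.69, -0.0, 0.0]
wrist_force: [2.1, 3.3, 0.4]
grip_width: 0.066
finger_force: 1.7
```

Run:
```python
from h import *
where()
S=robot.read_camera("side");T=robot.read_camera("top")
W=np.zeros((540,800,3),np.uint8);I=cv2.resize(S[110:245,220:340],None,fx=3.9,fy=3.9,interpolation=2);J=cv2.resize(T[180:245,205:335],None,fx=2.4,fy=2.4,interpolation=2)
W[:I.shape[0],:I.shape[1]]=I;W[:J.shape[0],485:485+J.shape[1]]=J;cv2.imwrite("pics/m4.png",W)
```

```text
stand-frame TCP [-0.0018 -0.1374  0.0688] t 8.35 F [2.1 3.3 0.4]
```

View pics/m4.png

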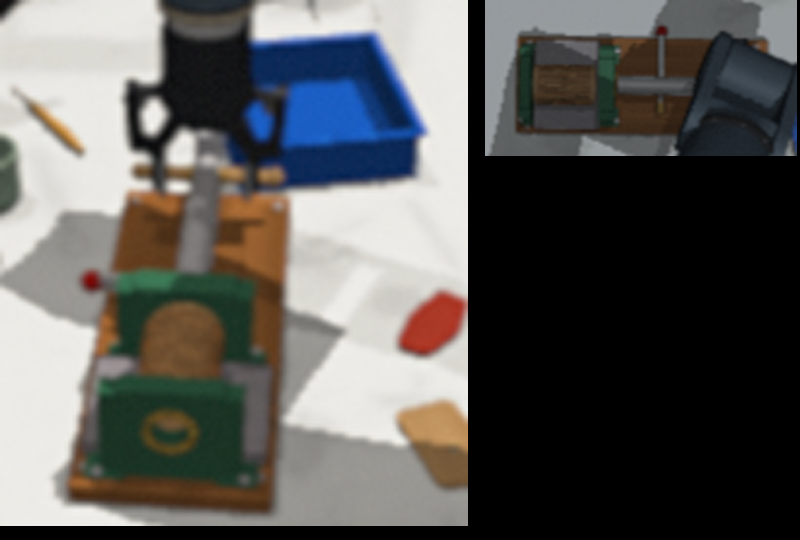

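The axle is drawn about 150 mm, straight, with its crossbar at (215,172) and the bush visibly empty. I'll go 6 mm further for margin, back off and rise.

Request:
{"method": "drive_tool", "body": {
  "series": [
    [-0.004, 0, 0, 0],
    [-0.008, 0, 0, 0],
    [-0.012, 0, 0, 0],
    [-0.012, 0, 0, 0],
    [0.0, 0, 0, 0],
    [0.015, 0, 0, 0],
    [0.015, 0, 0, 0],
    [0.015, 0, -0.05, 0]
  ]
}}

```text
clock: 9.25
ee_pos: [0.5366, -0.1856, 0.0917]
ee_rot: [0.723, 0.691, -0.001, -0.002]
wrist_force: [-0.9, -1.2, 0.8]
grip_width: 0.0662
finger_force: 0.0
```

Run:
```python
from h import *
where()
rows([(-.001,-.13,.2),(0,.115,.2),(0,.115,.068)])
```

```text
stand-frame TCP [-0.0032 -0.1284  0.0917] t 9.25 F [-0.9 -1.2  0.8]
[-0.0029, 0.0035, -0.2166, -0.0009]
[0.4871, 0.0028, -0.2158, -0.0009]
[0.4867, 0.004, 0.0482, -0.0009]
```

Request:
{"method": "drive_tool", "body": {
  "series": [
    [0, 0, -0.1, 0],
    [0, 0.003, -0.2, 0],
    [0.1, 0.003, -0.215, 0],
    [0.2, 0.003, -0.215, 0],
    [0.3, 0.003, -0.215, 0],
    [0.4, 0.003, -0.215, 0],
    [0.487, 0.003, -0.215, 0],
    [0.487, 0.003, -0.215, 0]
  ],
  "gripper": -1
}}

```text
clock: 10.05
ee_pos: [0.5506, 0.061, 0.2014]
ee_rot: [0.722, 0.692, 0.0, -0.0]
wrist_force: [-0.7, -0.3, -0.0]
grip_width: 0.0855
finger_force: 0.0
```

Run:
```python
from h import *
where()
rows([(0,.115,.2),(0,.115,.068)])
T=robot.read_camera("top");S=robot.read_camera("side")
# axle crossbar and keeper check from the top; board-side view for the roller
W=np.zeros((560,800,3),np.uint8);I=cv2.resize(S[110:245,220:340],None,fx=3.9,fy=3.9,interpolation=2);J=cv2.resize(T[180:245,205:335],None,fx=2.4,fy=2.4,interpolation=2)
W[:I.shape[0],:I.shape[1]]=I;W[:J.shape[0],485:485+J.shape[1]]=J;cv2.imwrite("pics/m5.png",W)
```

```text
stand-frame TCP [0.0009 0.1186 0.2014] t 10.05 F [-0.7 -0.3 -0. ]
[-0.0072, -0.0017, 0.0029, -0.0002]
[-0.0074, -0.0018, 0.2669, -0.0002]
```

View pics/m5.png

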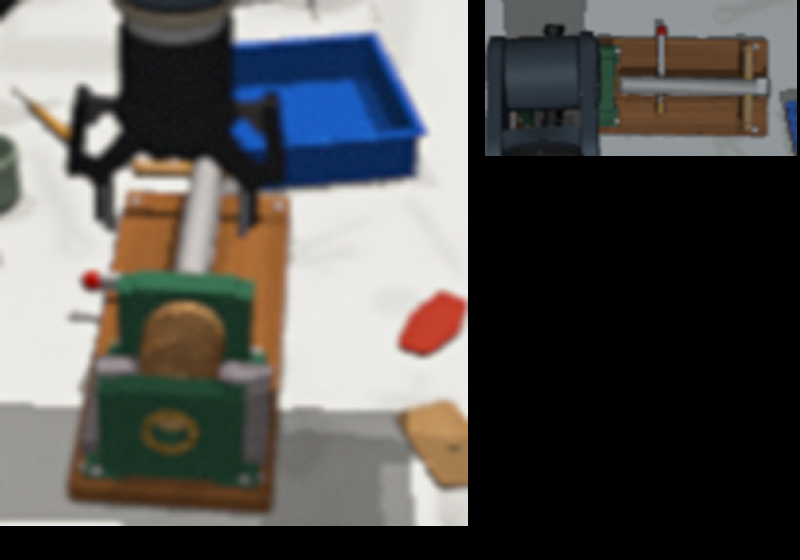

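The shaft end is clear of the cheek (gap at about (618,86)), the keeper is down, and the gripper is over the roller. I'll descend and grip.

Request:
{"method": "drive_tool", "body": {
  "series": [
    [-0.007, -0.002, 0.06, 0],
    [-0.007, -0.002, 0.14, 0],
    [-0.007, -0.002, 0.2, 0],
    [-0.007, -0.002, 0.23, 0],
    [-0.007, -0.002, 0.25, 0],
    [-0.007, -0.002, 0.265, 0],
    [-0.007, -0.002, 0.273, 0],
    [-0.007, -0.002, 0.273, 0]
  ]
}}

```text
clock: 10.95
ee_pos: [0.5498, 0.0528, 0.0649]
ee_rot: [0.723, 0.69, 0.0, 0.0]
wrist_force: [0.7, 0.6, 0.4]
grip_width: 0.0853
finger_force: 0.0
```

Request:
{"method": "drive_tool", "body": {
  "series": [
    [0, 0, 0, 0],
    [0, 0, 0, 0],
    [0, 0, 0, 0],
    [0, 0, 0, 0],
    [0, 0, 0, 0],
    [0, 0, 0, 0],
    [0, 0, 0, 0],
    [0, 0, 0, 0]
  ],
  "gripper": 1,
  "squeeze": 45
}}

```text
clock: 11.75
ee_pos: [0.55, 0.053, 0.0656]
ee_rot: [0.723, 0.691, 0.0, 0.0]
wrist_force: [-1.2, -0.5, 6.0]
grip_width: 0.057
finger_force: 47.1
```

Request:
{"method": "drive_tool", "body": {
  "series": [
    [0, 0, -0.01, 0],
    [0, 0, -0.03, 0],
    [0, 0, -0.06, 0],
    [0, 0, -0.1, 0],
    [0, 0, -0.16, 0],
    [0, 0, -0.22, 0],
    [0, 0, -0.27, 0],
    [0, 0, -0.27, 0]
  ]
}}

```text
clock: 12.55
ee_pos: [0.5512, 0.0531, 0.204]
ee_rot: [0.723, 0.691, 0.002, 0.002]
wrist_force: [1.0, -0.1, -3.4]
grip_width: 0.0566
finger_force: 49.3
```

Run:
```python
from h import *
where()
S=robot.read_camera("side");cv2.imwrite("pics/s6.png",cv2.resize(S[60:245,200:360],None,fx=3,fy=3,interpolation=2))
B=np.array([[.5127,-.2721],[.5528,-.468],[.3768,-.5013],[.337,-.3066]]);d=B[1]-B[0];print("tub long axis angle",np.degrees(np.arctan2(d[1],d[0])))
c=B.mean(0)-O;cy,sy=np.cos(YAW),np.sin(YAW);c=(cy*c[0]+sy*c[1],-sy*c[0]+cy*c[1]);print(c)
rows([(*c,.2)],yaw=np.arctan2(-d[1],-d[0]))
```

```text
stand-frame TCP [0.0017 0.1107 0.204 ] t 12.55 F [ 1.  -0.1 -3.4]
tub long axis angle -78.43157517840665
(np.float64(-0.0868708728911112), np.float64(-0.3332547555071591))
[-0.8889, -0.1698, 0.0024, -0.0395]
```

View pics/s6.png

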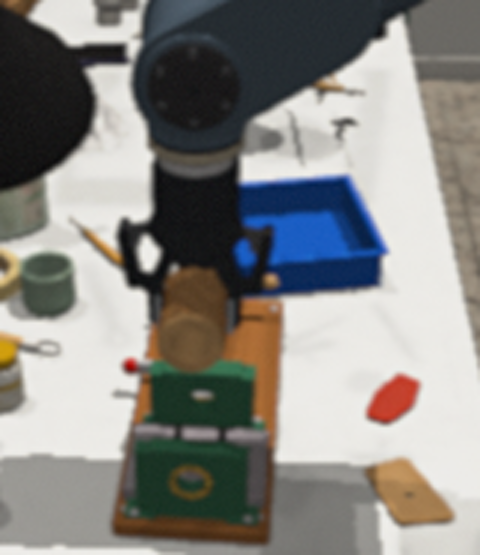

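The roller is held (about 3.4 N, width 57 mm) above the cheeks. I'll carry it over the tub, turning to the tub's long axis.

Request:
{"method": "drive_tool", "body": {
  "series": [
    [-0.04, -0.01, -0.03, -0.003],
    [-0.11, -0.025, -0.03, -0.008],
    [-0.2, -0.04, -0.03, -0.013],
    [-0.29, -0.06, -0.03, -0.018],
    [-0.38, -0.08, -0.03, -0.023],
    [-0.47, -0.1, -0.03, -0.028],
    [-0.56, -0.12, -0.03, -0.033],
    [-0.64, -0.135, -0.03, -0.0395]
  ]
}}

```text
clock: 13.4
ee_pos: [0.4659, -0.2651, 0.2135]
ee_rot: [0.632, 0.775, -0.0, -0.001]
wrist_force: [1.5, 0.3, -3.2]
grip_width: 0.0567
finger_force: 49.4
```

```bash
cat > m.py <<'E'
from h import *
where()
rows([(-.0869,-.3333,.2),(-.0869,-.3333,.034)],yaw=np.radians(101.57))
E
python3 m.py
```

```text
stand-frame TCP [-0.0707 -0.2106  0.2135] t 13.4 F [ 1.5  0.3 -3.2]
[-0.2305, -0.0903, 0.0268, 0.0001]
[-0.2309, -0.0898, 0.3588, 0.0001]
```

Request:
{"method": "drive_tool", "body": {
  "series": [
    [-0.06, -0.025, 0, 0],
    [-0.13, -0.05, 0, 0],
    [-0.2, -0.075, 0, 0],
    [-0.231, -0.09, 0.02, 0],
    [-0.231, -0.09, 0.08, 0],
    [-0.231, -0.09, 0.16, 0],
    [-0.231, -0.09, 0.22, 0],
    [-0.231, -0.09, 0.22, 0]
  ]
}}

```text
clock: 14.2
ee_pos: [0.4442, -0.3831, 0.0997]
ee_rot: [0.632, 0.775, 0.001, -0.005]
wrist_force: [-0.5, 0.3, -2.9]
grip_width: 0.0566
finger_force: 50.3
```

```bash
python3 m.py
python3 - <<'E'
from h import *
for n,a in(("side",(slice(60,245),slice(200,360))),):
    cv2.imwrite("pics/s7.png",cv2.resize(robot.read_camera(n)[a],None,fx=3,fy=3,interpolation=2))
E
```

```text
stand-frame TCP [-0.0876 -0.3294  0.0997] t 14.2 F [-0.5  0.3 -2.9]
[-0.0064, -0.0015, -0.2007, -0.0]
[-0.0091, 0.0002, 0.1313, -0.0]
```

View pics/s7.png

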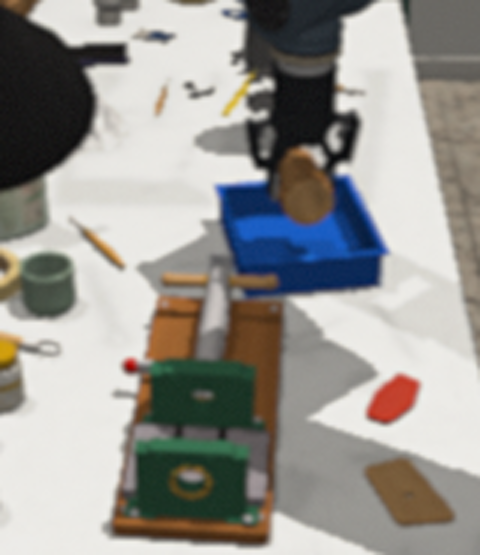

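The roller hangs inside the tub rim, centred at about (303,185), and the axle is undisturbed. I'll lower it slowly.

Request:
{"method": "drive_tool", "body": {
  "series": [
    [-0.002, 0, 0.03, 0],
    [-0.004, 0, 0.06, 0],
    [-0.006, 0, 0.08, 0],
    [-0.006, 0, 0.095, 0],
    [-0.006, 0, 0.105, 0],
    [-0.006, 0, 0.11, 0],
    [-0.006, 0, 0.112, 0],
    [-0.006, 0, 0.112, 0]
  ]
}}

```text
clock: 15.05
ee_pos: [0.4471, -0.3887, 0.049]
ee_rot: [0.632, 0.775, -0.0, 0.0]
wrist_force: [-0.4, -0.5, -2.6]
grip_width: 0.0566
finger_force: 50.3
```

Request:
{"method": "drive_tool", "body": {
  "series": [
    [0, 0, 0.002, 0],
    [0, 0, 0.004, 0],
    [0, 0, 0.006, 0],
    [0, 0, 0.008, 0],
    [0, 0, 0.01, 0],
    [0, 0, 0.012, 0],
    [0, 0, 0.012, 0],
    [0, 0, 0.012, 0]
  ]
}}

```text
clock: 15.85
ee_pos: [0.4471, -0.3886, 0.0428]
ee_rot: [0.632, 0.775, 0.0, -0.0]
wrist_force: [0.6, 0.4, -3.3]
grip_width: 0.0569
finger_force: 50.3
```

Request:
{"method": "drive_tool", "body": {
  "series": [
    [0, 0, 0.002, 0],
    [0, 0, 0.004, 0],
    [0, 0, 0.006, 0],
    [0, 0, 0.008, 0],
    [0, 0, 0.01, 0],
    [0, 0, 0.01, 0],
    [0, 0, 0.01, 0]
  ]
}}

```text
clock: 16.55
ee_pos: [0.4471, -0.3886, 0.0378]
ee_rot: [0.632, 0.775, 0.0, 0.0]
wrist_force: [0.2, -1.0, -3.5]
grip_width: 0.0568
finger_force: 50.3
```

Request:
{"method": "drive_tool", "body": {
  "series": [
    [0, 0, 0.002, 0],
    [0, 0, 0.004, 0],
    [0, 0, 0.004, 0]
  ]
}}

```text
clock: 16.85
ee_pos: [0.447, -0.3886, 0.0356]
ee_rot: [0.632, 0.775, 0.0, -0.0]
wrist_force: [-0.1, -0.2, -2.4]
grip_width: 0.0569
finger_force: 50.3
```

Request:
{"method": "drive_tool", "body": {
  "series": [
    [0, 0, 0.001, 0],
    [0, 0, 0.002, 0],
    [0, 0, 0.002, 0]
  ]
}}

```text
clock: 17.15
ee_pos: [0.447, -0.3886, 0.0347]
ee_rot: [0.632, 0.775, 0.0, -0.0]
wrist_force: [0.3, -0.5, -4.0]
grip_width: 0.0562
finger_force: 50.3
```

Request:
{"method": "drive_tool", "body": {
  "series": [
    [0, 0, 0.001, 0],
    [0, 0, 0.002, 0],
    [0, 0, 0.002, 0]
  ]
}}

```text
clock: 17.45
ee_pos: [0.447, -0.3886, 0.0338]
ee_rot: [0.632, 0.775, 0.0, -0.0]
wrist_force: [-0.0, 0.2, -3.1]
grip_width: 0.0566
finger_force: 50.4
```

Request:
{"method": "drive_tool", "body": {
  "series": [
    [0, 0, 0.001, 0],
    [0, 0, 0.002, 0],
    [0, 0, 0.002, 0]
  ]
}}

```text
clock: 17.75
ee_pos: [0.4471, -0.3887, 0.0336]
ee_rot: [0.632, 0.775, -0.0, 0.0]
wrist_force: [-2.7, 2.1, 7.5]
grip_width: 0.0567
finger_force: 51.7
```

Request:
{"method": "drive_tool", "body": {
  "series": [
    [0, 0, 0.001, 0],
    [0, 0, 0.002, 0],
    [0, 0, 0.002, 0]
  ]
}}

```text
clock: 18.05
ee_pos: [0.4471, -0.3887, 0.0335]
ee_rot: [0.632, 0.775, -0.0, 0.0]
wrist_force: [-5.9, 5.4, 18.2]
grip_width: 0.0571
finger_force: 53.1
```

The roller is down. I'll relieve the pressure, open gently and rise.

Request:
{"method": "drive_tool", "body": {
  "series": [
    [0, 0, -0.002, 0],
    [0, 0, -0.002, 0]
  ]
}}

```text
clock: 18.25
ee_pos: [0.4471, -0.3887, 0.0336]
ee_rot: [0.632, 0.775, -0.0, 0.0]
wrist_force: [-2.3, 2.7, 9.7]
grip_width: 0.0571
finger_force: 51.8
```

Request:
{"method": "drive_tool", "body": {
  "series": [
    [0, 0, 0, 0],
    [0, 0, 0, 0],
    [0, 0, 0, 0],
    [0, 0, 0, 0]
  ],
  "gripper": -0.8
}}

```text
clock: 18.65
ee_pos: [0.4472, -0.3887, 0.0327]
ee_rot: [0.632, 0.775, 0.0, 0.0]
wrist_force: [1.5, -0.3, 1.1]
grip_width: 0.0768
finger_force: 0.4
```

Request:
{"method": "drive_tool", "body": {
  "series": [
    [0, 0, -0.02, 0],
    [0, 0, -0.05, 0],
    [0, 0, -0.1, 0],
    [0, 0, -0.18, 0],
    [0, 0, -0.26, 0],
    [-0.1, -0.1, -0.34, 0],
    [-0.2, -0.25, -0.4, 0],
    [-0.2, -0.35, -0.4, 0]
  ]
}}

```text
clock: 19.45
ee_pos: [0.3506, -0.4876, 0.2204]
ee_rot: [0.632, 0.775, -0.001, 0.002]
wrist_force: [0.5, -0.4, -0.2]
grip_width: 0.0767
finger_force: 0.0
```

Run:
```python
from h import *
where()
S=robot.read_camera("side");T=robot.read_camera("top")
W=np.zeros((600,800,3),np.uint8);I=cv2.resize(S[60:245,200:360],None,fx=2.4,fy=2.4,interpolation=2);J=cv2.resize(T[120:285,205:405],None,fx=2,fy=2,interpolation=2)
W[:I.shape[0],:I.shape[1]]=I;W[:J.shape[0],400:400+J.shape[1]]=J;cv2.imwrite("pics/m8.png",W)
```

```text
stand-frame TCP [-0.177  -0.4376  0.2204] t 19.45 F [ 0.5 -0.4 -0.2]
```

View pics/m8.png

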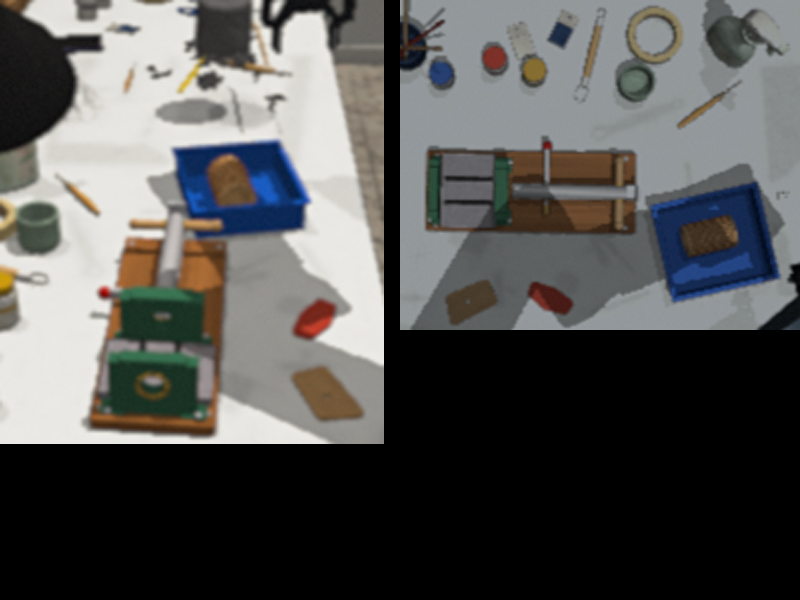

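The roller lies on its side in the tub at (709,237), the axle is in the channel, the keeper is down at (547,146) and the jars are in place. I'll run one numeric check of the axle, then hand in.

Run:
```python
from h import *
T=robot.read_camera("top")
def st(p):
    c,s=np.cos(YAW),np.sin(YAW);d=p[:2]-O;return np.round([c*d[0]+s*d[1],-s*d[0]+c*d[1]],4)
m=mask(T,(12,40,60),(28,200,255));m[:,:305]=0;m[:,322:]=0;m[:190]=0;m[242:]=0
for u in range(306,322):print(u,T[200,u],T[228,u]) if 309<u<320 else 0
v=round(proj("top",S2W((0,.03,.079)))[1]);print("row",v)
print([(u,T[v,u].tolist(),float(st(onz("top",(u,v),.075))[1])) for u in range(255,268)])
print("crossbar 314.5",st(onz("top",(314.5,214),.073)),"cheek face expected u",proj("top",S2W((0,.041,.1))))
```

```text
310 [37 59 86] [28 44 65]
311 [27 44 65] [22 36 52]
312 [39 56 72] [45 62 78]
313 [59 81 97] [ 68  92 112]
314 [ 74  99 120] [ 78 105 127]
315 [ 75 102 124] [ 72  98 119]
316 [ 75  93 110] [53 74 92]
317 [ 84  92 102] [30 47 68]
318 [ 79  89 104] [29 45 65]
319 [ 52  75 103] [29 46 66]
row 215
[(255, [61, 79, 44], 0.0545), (256, [62, 80, 46], 0.0509), (257, [63, 80, 46], 0.0473), (258, [54, 73, 51], 0.0438), (259, [37, 59, 63], 0.0402), (260, [39, 53, 67], 0.0366), (261, [63, 66, 69], 0.033), (262, [86, 84, 82], 0.0294), (263, [92, 91, 89], 0.0258), (264, [91, 89, 87], 0.0222), (265, [91, 89, 88], 0.0186), (266, [91, 89, 88], 0.015), (267, [92, 91, 89], 0.0114)]
crossbar 314.5 [ 0.0055 -0.159 ] cheek face expected u [258.68863208 214.48599697]
```

The brown base shows between the cheek and the shaft end. The shaft end is at y≈0.032, which puts it about 9 mm outside the bush mouth.

```bash
python3 -c "
from station import robot
print(robot.job_done())"
```

```text
the job is handed in; nothing more can be done
None
```

The job is handed in: the keeper is down flat, the axle lies in the channel about 9 mm clear of the bush, and the roller is on its side in the blue tub. The three jars look unmoved; I didn't check the bowl in the last picture, but nothing was moved near it. The hand-in returned no verdict.

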